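Load the test tray and hold the spring dial at its third position

TASK

Load the tester: lay the black power adapter flat in the long compartment of the flat grey tray, with its cable end at the notched end wall, and lay the small square fan flat (same side up as now) in the square compartment, and let go of both. Then turn the dial on the control box clockwise past its first and second click positions to the third, without going on beyond the third, and hold it there against its return spring. Finish while still holding the dial at the third position, and do not disturb the tape, the USB stick or the tweezers.

Things in the scene. Friction and masses are not known exactly. Their poses are not given: they have to be found in the camera images.
- power_brick: Black laptop-type power adapter, loose, about 0.2 kg. Block 108 long (x) x 52 wide (y) x 30 mm high, with a thin cable stub (10 mm thick, 17 mm long) at its -x end. Origin on its underside; the block reaches from x = -46 to x = +62 mm, so its middle is 8 mm to +x of the origin. Grasp across the 52 mm width (y). z up.
- brick_middle (a point): Middle of the underside of the adapter's block (without the stub); axes as the adapter.
- cable_end (a point): Tip of the adapter's cable stub, 15 mm above its underside.
- fan_module: Black square case fan, 40 x 40 mm, 15 mm high, loose, 60 g. Origin at the middle of its underside, x and y along its sides, z up. Its side faces stand from 1 to 13 mm above the origin; grasp across any two parallel sides.
- tray: Fixed loading tray, grey with steel walls, a 140 (x) x 168 (y) x 6 mm plate on the table with two compartments bounded by 6 mm thick walls. Origin at table level near the middle. The notched end wall of the long compartment is its -x one.
- long_compartment (a point): Middle of the floor of the long compartment (6 mm above the table), axes as the tray. Inside 116 (x) x 60 (y) mm; rim 7 mm above the floor. Its -x end wall has a notch 22 mm wide in the middle for the cable stub: the adapter's x axis is to point the same way as the tray's x.
- square_compartment (a point): Middle of the floor of the square compartment (6 mm above the table), axes as the tray; 86 mm to +y of the long one. Inside 48 x 48 mm; rim 5 mm above the floor. The fan may lie in any of its four quarter turns.
- control_box: Fixed grey control box, 110 x 110 x 45 mm, black top plate, dial in the middle of the top. Origin on its underside at the middle, z up. Four raised white ticks on the top on the side of its +x show where the pointer stands at rest, first, second and third (longest tick) position: 0.6, 0.2, -0.2, -0.6 rad from the box's x axis.
- dial (a joint): Dial angle, rad, growing as it turns clockwise seen from above about its vertical axis. 0 = rest (stop), detents at 0.4 (first), 0.8 (second), 1.2 (third position), a further ridge at 1.4 and the stop at 1.65. A spring of 0.11 N m/rad drives it back to rest from every position if let go: about 0.08 N m at rest, 0.21 N m at the third; clearing the ridges between positions takes about 0.05 N m more.
- dial_grip (a point): On the dial's axis, at the height to grip, 80 mm above the table. The dial is a black disc (58 mm across, its top 56 mm above the table) with an upright grip bar on it, 52 long x 13 wide, its top 84 mm above the table. Grasp across the 13 mm width.
- dial_pointer (a point): Top edge of the grip bar at its pointer end (white line), 26 mm from the axis: from dial_grip to here is the bar's long direction. It turns with the dial.
- tape_yellow: Roll of yellow tape standing on the table, 99 mm across, 45 mm high; bystander. Origin at the middle of its underside.
- usb_stick: USB stick on the table, 56 x 18 x 8 mm; bystander. Origin at the middle of its underside.
- tweezers: Steel tweezers on the table, 14 x 128 x 9 mm, long along y; bystander. Origin at the middle of its underside.
There are look-alikes about, which are no part of the job. Leave any blue look-alike of the control_box alone. Leave any white look-alike of the fan_module alone.

How it is judged:
On the way, in this order (a step that is already met when the one before it is completed fails the run):
1. adapter and fan lie flat in their compartments, let go (horizontal distance between brick_middle and long_compartment below 0.008 m and z of power_brick in the frame of long_compartment below 0.003 m and angle between power_brick's own z axis and vertical below 0.08 rad and angle between the x axis of power_brick and the x axis of tray, either way round below 0.15 rad and x of cable_end in the frame of long_compartment below -0.05 m and horizontal distance between fan_module and square_compartment below 0.009 m and z of fan_module in the frame of square_compartment below 0.003 m and angle between fan_module's own z axis and vertical below 0.1 rad and contact force between the fingers and power_brick below 0.2 N and contact force between the fingers and fan_module below 0.2 N), for 0.2 s.
2. the dial is held at its third position (value of joint dial between 1.08 and 1.32 rad and contact force between the fingers and control_box above 0.5 N), for 0.2 s.
At the end, for the whole second after the job is handed in: Fingers hold the dial at 1.08 to 1.32 rad; adapter flat in the long compartment (middle within 8 mm, 3 mm of the floor, 0.15 rad, cable end at the notch) and fan flat in the square one (within 9 mm, 3 mm of the floor), both at rest and let go (all of step 1 and all of step 2 and linear speed of each of power_brick, fan_module below 0.02 m/s); the arm keeps its last pose, push and grip.
It fails at once if the dial is turned on beyond the third position (over 1.45 rad) (value of joint dial above 1.45 rad).
It fails at once if the tape is disturbed (moved over 30 mm) (distance of tape_yellow from where it was at the start of the episode above 0.03 m).
It fails at once if the USB stick is disturbed (moved over 30 mm) (distance of usb_stick from where it was at the start of the episode above 0.03 m).
It fails at once if the tweezers is disturbed (moved over 30 mm) (distance of tweezers from where it was at the start of the episode above 0.03 m).
It also fails if it takes over 62 s, if anything falls off the work surface, if the arm or the gripper's body presses on something with over 40 N, if the wrist force passes 120 N, or if a joint passes its speed limit or range.

ROBOT

A 7-joint arm with a two-finger parallel gripper is mounted at the origin on a cart in front of the work surface, level with it; the furniture and walls round the work are solid. World frame = base frame: x ahead of the robot, y to its left, z up, the work surface at z = 0. Lengths are in m, angles in rad, forces in N, time in s.
With the tool pointing down it reaches from about 0.425 to 0.925 m from the base axis. Payload 6.8 kg.
Tool frame: the origin (TCP) lies at the very end of the fingers, on their centre line; the grasp point (between the pads) lies 19 mm behind it; z points along the fingers, y is the line along which they close (so a half turn about z gives the same grasp; the last joint's range is limited). The gripper opens to 85 mm and grips with 20 to 120 N. Pads are 22 mm wide; open, the fingers measure 114 mm over their backs; the gripper's body (76 mm by 85 mm) begins 54 mm behind the grasp point. The pads swing forward as they close: fully open they stand 13 mm farther back than shut.
Start: joints at [1.107, 0.477, 0.022, 1.555, -0.011, 1.109, -0.083], TCP at [0.235, -0.633, 0.231] pointing down, gripper open.
Joint ranges: [-2.96, 2.96], [-0.34, 2.1], [-1.41, 1.46], [0.24, 2.44], [-1.37, 4.51], [0.17, 1.92], [-2.96, 2.96]. Speed limits (rad/s): [2.39, 2.39, 3.14, 3.14, 3.14, 3.14, 3.14].

INTERFACE

Orientations are given as a unit quaternion [w, x, y, z].
In Python, from station import bot gives the robot as it stands. The module is installed in compiled form; this text tells all that it offers.
- The arm moves only by the shell command python3 -m jog 'ROWS' [OPENING] [FORCE]. ROWS is JSON, a list of rows, each a list of 4 numbers: the shift along the tool's x, y, z in cm, then the turn about the tool's z in rad. In form: [[x, y, z, spin], ...]. A call has 1 to 20 rows; each row is the pose to reach, as a shift and turn from the pose commanded when the call began, along the tool's axes at that moment; what a row does not reach only later rows make up. A row lasts 1/12 s, in which the tool goes at most 41.7 mm and 7.16 degrees, less where a joint would pass 70% of its speed; a pose out of reach is approached as far as the arm can. A call with a gripper value outside its range is refused whole. OPENING is the closure, from -1 (fully open) to 1 (shut), set as the call begins (- or left out, the last holds). The fingers move at their own pace and stop on an object; FORCE is the grip in N (left out, the last holds). Time passes only in rows, so rows that repeat a pose let the fingers close. It gives the time, the measured TCP pose, the force, the opening and the grip force at its end, in the units of the state.
- bot.get_obs(): the state, without advancing time (a new reading comes with each control period).
- bot.read_camera(name): name is "side" or "top"; returns a dict with "pixels" (400x640x3 uint8, red, green, blue), "depth" (400x640 float32, m along the optical axis (not along the pixel's ray), 0 where there is no reading), "fovy" (degrees; the focal length in pixels is half the picture's height over the tangent of half this angle, whatever the lens; pixels are square), "cx", "cy" (the principal point, pixels), "distortion" ([k1, k2, p1, p2, k3] as OpenCV has them; the pictures are not rectified), "pose" (4x4, takes a point from camera to world coordinates). Camera axes: x right, y down, z forward; pixel columns grow to the right and rows downward; lengths in m; the calibration is good to about 2 mm. A picture is of the moment at which its call begins.
- bot.hand_in(): hands the job in; it is judged then, once.
The state is a dict: "t": time; "q": joint angles; "joint_vel": joint speeds; "joint_torque": joint torques, N m; "eef_pos": TCP position; "tool_rot": TCP orientation; "contact_force": force on the tool from outside, world axes, zero at the start; "torque": the same for the moment, N m; "gripper_width": opening from 0.0 (shut) to 1.0 (fully open); "grasp_force": force on a finger pad.
Only numpy, scipy, OpenCV 4.12 (cv2) and the standard library are available. Lean on these libraries where they do the work, as an engineer would, in place of code of your own. Each camera call takes 0.05 s, during which the arm holds its last target. There are 200 camera calls.

## Working session

There is one attempt and no reset: what is moved stays moved. The work goes in short steps, Python scripts to look and compute and a shell command to move; the robot and the scene stay as the last step left them, time stands still between calls to the robot, and variables do not carry over. Pictures are saved under pics/ and viewed, at most 10 in all, crops included, and the job is handed in when it is done.

```bash
mkdir -p pics
cat > h.py <<'E'
import numpy as np, cv2
from station import bot
def cam(n):
    c=bot.read_camera(n); f=200/np.tan(np.radians(c['fovy'])/2)
    c['K']=np.array([[f,0,c['cx']],[0,f,c['cy']],[0,0,1.]]); c['D']=np.array(c['distortion'],float); c['pose']=np.array(c['pose']); return c
def ray(c,uv,z):
    uv=np.asarray(uv,float).reshape(-1,1,2)
    p=cv2.undistortPoints(uv,c['K'],c['D']).reshape(-1,2)
    d=np.c_[p,np.ones(len(p))]@c['pose'][:3,:3].T; o=c['pose'][:3,3]
    return o+d*((z-o[2])/d[:,2])[:,None]
def proj(c,P):
    P=np.asarray(P,float).reshape(-1,3)
    R=c['pose'][:3,:3].T; t=-R@c['pose'][:3,3]
    return cv2.projectPoints(P,cv2.Rodrigues(R)[0],t,c['K'],c['D'])[0].reshape(-1,2)
def dep(c,uv):
    u,v=map(int,uv); z=c['depth'][v,u]
    p=cv2.undistortPoints(np.array([[[u,v]]],float),c['K'],c['D']).reshape(2)
    return c['pose'][:3,:3]@(np.r_[p,1]*z)+c['pose'][:3,3]
E
python3 - <<'E'
from h import *
for n in('top','side'):
    c=cam(n); cv2.imwrite(f'pics/{n}0.png',c['pixels'][:,:,::-1]); print(n,c['fovy'],c['D'],c['pose'].round(3).tolist())
    np.savez(f'{n}0.npz',**c)
o=bot.get_obs(); print({k:np.round(v,3).tolist() for k,v in o.items()})
E
```

```text
top 56.98830242547904 [0.01762362 0.         0.         0.         0.        ] [[-0.012, -0.983, 0.182, 0.278], [-1.0, 0.01, -0.009, 0.02], [0.007, -0.182, -0.983, 1.307], [0.0, 0.0, 0.0, 1.0]]
side 55.87041780873727 [0.00413259 0.         0.         0.         0.        ] [[-0.951, -0.185, 0.249, 0.268], [-0.309, 0.627, -0.715, 0.74], [-0.023, -0.757, -0.653, 0.734], [0.0, 0.0, 0.0, 1.0]]
{'t': 0.1, 'q': [1.107, 0.478, 0.022, 1.556, -0.011, 1.109, -0.083], 'joint_vel': [0.001, -0.001, 0.0, -0.003, 0.001, 0.0, 0.001], 'joint_torque': [0.005, -59.776, 1.614, -28.195, 0.013, 0.005, 0.0], 'eef_pos': [0.235, -0.632, 0.23], 'tool_rot': [-0.001, 0.984, 0.177, -0.0], 'contact_force': [0.37, -0.571, 0.636], 'torque': [-0.008, 0.036, 0.009], 'grasp_force': 0.0, 'gripper_width': 1.001}
```

View pics/top0.png

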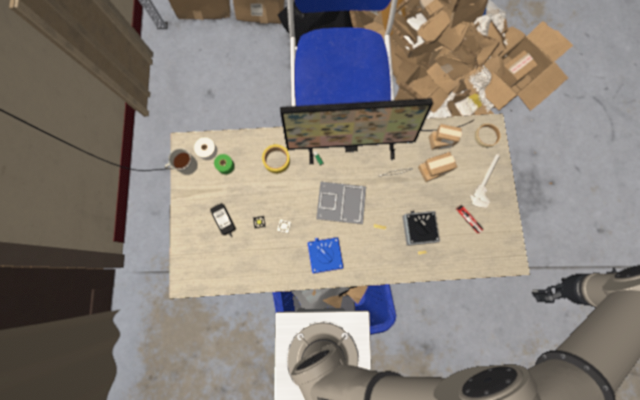

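View pics/side0.png

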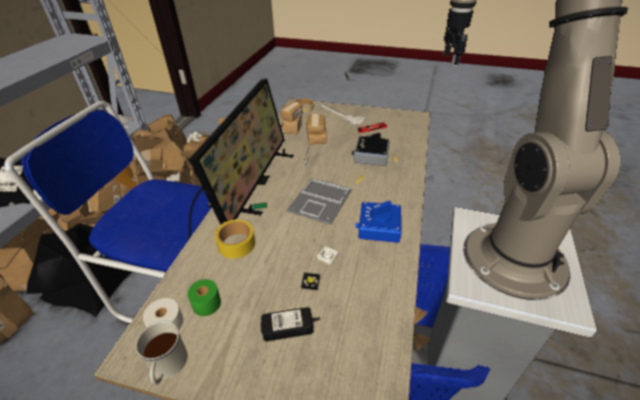

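Candidates (top view):
- Black fan (259,222); the white look-alike is at (284,226).
- Grey/black control box (421,227); the blue look-alike is at (325,254).
- Adapter (222,219), stub near (233,236). The monitor and USB stick are dark too, but not adapter-shaped.
- Tray (341,202), with the square compartment on the left (+y).

I'll check these in a close crop.

Run:
```python
from h import *
im=cv2.imread('pics/top0.png'); 
R=lambda a,b,w,h,s:cv2.resize(im[b:b+h,a:a+w],None,fx=s,fy=s,interpolation=cv2.INTER_CUBIC)
a=R(200,190,100,60,4);b=R(310,175,60,60,5);d=R(395,200,50,50,6)
W=np.zeros((560,800,3),np.uint8); W[:240,:400]=a; W[250:550,:300]=b; W[:300,450:750]=d
cv2.imwrite('pics/crop1.png',W)
c=dict(np.load('top0.npz'))
for n,uv in dict(brick=(222,219),fan=(259,222),table=(245,205),tray=(352,203),box=(410,238),knob=(421,227)).items(): print(n,dep(c,uv).round(3))
```

```text
brick [0.469 0.345 0.029]
fan [0.459 0.219 0.011]
table [0.523 0.272 0.   ]
tray [ 0.525 -0.113  0.005]
box [ 0.393 -0.304  0.046]
knob [ 0.43  -0.341  0.056]
```

View pics/crop1.png

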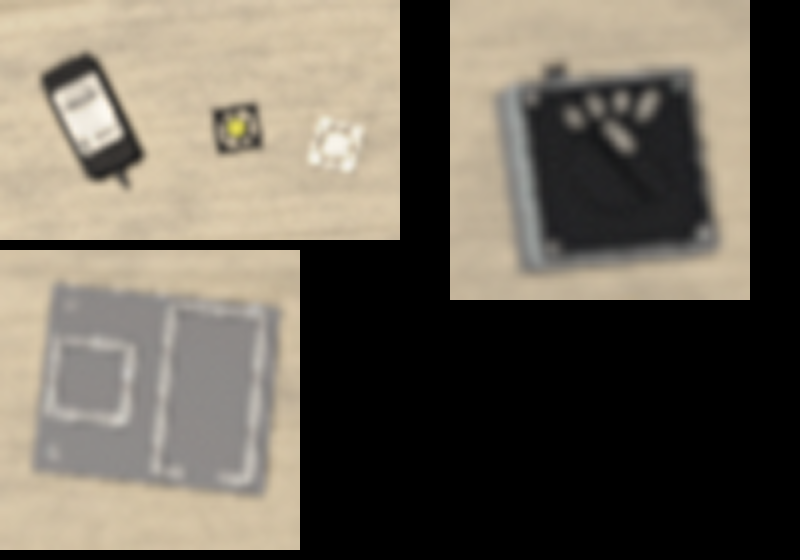

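The crop confirms the choices: adapter at upper left with its stub at lower right, black fan with the yellow hub, tray notch at the bottom (-x), and the black-topped box with its pointer resting up-left. Next I'll measure.

```bash
cat > m.py <<'E'
from h import *
def cloud(c):
    v,u=np.mgrid[:400,:640]; z=c['depth'].ravel()
    p=cv2.undistortPoints(np.c_[u.ravel(),v.ravel()].astype(float).reshape(-1,1,2),c['K'],c['D']).reshape(-1,2)
    P=(np.c_[p,np.ones(len(p))]*z[:,None])@c['pose'][:3,:3].T+c['pose'][:3,3]
    return P.reshape(400,640,3)
def rect(c,mask,z,name):
    cs=cv2.findContours(mask.astype(np.uint8),cv2.RETR_EXTERNAL,cv2.CHAIN_APPROX_NONE)[0]
    k=max(cs,key=cv2.contourArea).reshape(-1,2)
    w=ray(c,k,z)[:,:2]; r=cv2.minAreaRect((w*1000).astype(np.float32))
    print(name,'ctr',np.round(r[0],1),'size',np.round(r[1],1),'ang',round(r[2],1)); return r
E
python3 - <<'E'
from m import *
for n in('top','side'):
    c=dict(np.load(n+'0.npz')); P=cloud(c); im=c['pixels'].astype(int); mx,mn=im.max(2),im.min(2); X,Y,Z=P[...,0],P[...,1],P[...,2]
    print(n)
    box=lambda x0,x1,y0,y1:(X>x0)&(X<x1)&(Y>y0)&(Y<y1)
    b=box(.36,.56,.26,.43)
    rect(c,b&(Z>.02)&(Z<.05),.030,'brick z>.02')
    rect(c,b&(mx<75),.03,'brick dark')
    s=b&(mx<80)&(Z<.022); print(' low dark',X[s].mean(),Y[s].mean())
    f=box(.40,.52,.18,.26)
    rect(c,cv2.morphologyEx((f&(mx<90)).astype(np.uint8),cv2.MORPH_CLOSE,np.ones((5,5))),.011,'fan dark')
    rect(c,f&(Z>.007),.014,'fan z')
    t=box(.42,.62,-.22,.06)
    rect(c,cv2.morphologyEx((t&(mx-mn<25)).astype(np.uint8),cv2.MORPH_CLOSE,np.ones((3,3))),.006,'tray 140x168')
    br=(t&(mx-mn<25)&(mx>165)).astype(np.uint8)
    nn,l,st,_=cv2.connectedComponentsWithStats(br,connectivity=8)
    rr=[i for i in range(1,nn) if st[i,4]>10]
    for i in rr: rect(c,l==i,.012,f'wall{st[i,4]}')
    k=box(.3,.56,-.45,-.24)
    rect(c,k&(Z>.035)&(Z<.05)|k&(Z>=.05),.045,'box')
    rect(c,k&(Z>.038)&(mx<60),.045,'boxblack 110')
    g=k&(Z>.068); print(' bar pts',g.sum(),np.c_[X[g],Y[g],Z[g]].mean(0).round(4))
    q=cv2.minAreaRect((P[g][:,:2]*1000).astype(np.float32)); print(' bar',q)
    d=k&(Z>.052)&(Z<.06); print(' disc',cv2.minEnclosingCircle((P[d][:,:2]*1000).astype(np.float32)) if d.sum()>3 else 0)
    w=k&(Z>.043)&(mn>110)&(X>.40); print(' ticks px',np.argwhere(w)[:,::-1].tolist())
E
```

```text
top
brick z>.02 ctr [465.  342.2] size [118.3  50.7] ang 27.9
brick dark ctr [434.4 321.6] size [28.3 48. ] ang 42.8
 low dark 0.4236694919181071 0.3162248689143879
fan dark ctr [470.1 235.2] size [7.2 3.5] ang 1.1
fan z ctr [458.5 219.7] size [43.5 39.2] ang 10.5
tray 140x168 ctr [528.4 -73.2] size [167.3 139. ] ang 82.9
wall14 ctr [ 586.4 -112.3] size [18.1  7.4] ang 89.4
wall54 ctr [524.9 -77.3] size [  5.7 117.2] ang 83.1
wall112 ctr [530.5 -22. ] size [64.7 77. ] ang 82.8
wall62 ctr [ 511.3 -141.9] size [ 20.6 112.4] ang 74.5
box ctr [ 428.9 -345.3] size [108.7 110.2] ang 5.1
boxblack 110 ctr [ 430.4 -349. ] size [92.  92.5] ang 5.4
 bar pts 78 [ 0.4294 -0.3462  0.0818]
 bar ((430.3165283203125, -347.7770080566406), (51.17659378051758, 14.332418441772461), 40.06214904785156)
 disc ((421.3743896484375, -336.1575927734375), 42.09957504272461)
 ticks px [[422, 212], [427, 212], [417, 213], [406, 215], [423, 216], [419, 217], [423, 217], [427, 217], [428, 217], [406, 218], [427, 218], [405, 219], [415, 219], [436, 220], [422, 221], [406, 222], [407, 222], [422, 222], [423, 222], [407, 223], [423, 223], [424, 223], [408, 230], [408, 232], [438, 232], [409, 236]]
side
brick z>.02 ctr [471.4 351.4] size [111.5  56.6] ang 27.5
brick dark ctr [463.8 353.5] size [119.8  61.9] ang 27.0
 low dark 0.4587002931584698 0.3670674546693249
fan dark ctr [462.  225.5] size [38.9 45.3] ang 9.1
fan z ctr [463.2 224.9] size [40.1 43.3] ang 9.4
tray 140x168 ctr [530.1 -68.7] size [171.7 140.3] ang 82.9
box ctr [ 434.1 -353. ] size [107.8 152.6] ang 5.7
boxblack 110 ctr [ 433.4 -356.7] size [ 96.5 119.6] ang 5.4
 bar pts 91 [ 0.4337 -0.3428  0.0782]
 bar ((433.7442321777344, -345.6342468261719), (54.128631591796875, 19.82436752319336), 36.39254379272461)
 disc ((433.63897705078125, -344.1400451660156), 28.0672550201416)
 ticks px []
```

```bash
cat >> m.py <<'E'
def rectify(c,ctr,yaw,z,hx,hy,s=.0005):
    # metric sample of the picture on plane z; returns 2D array [ix,iy], axes in m
    ax=np.arange(-hx,hx+s/2,s); ay=np.arange(-hy,hy+s/2,s); A,B=np.meshgrid(ax,ay,indexing='ij')
    cs,sn=np.cos(yaw),np.sin(yaw)
    P=np.c_[ctr[0]+cs*A.ravel()-sn*B.ravel(),ctr[1]+sn*A.ravel()+cs*B.ravel(),np.full(A.size,z)]
    m=proj(c,P).astype(np.float32).reshape(*A.shape,2)
    g=cv2.cvtColor(c['pixels'],cv2.COLOR_RGB2GRAY).astype(np.float32)
    return cv2.remap(g,m[...,0],m[...,1],cv2.INTER_CUBIC),ax,ay
def edges(p,x,lev=None):
    lev=(p.max()+p.min())/2 if lev is None else lev
    i=np.where(np.diff(np.sign(p-lev))!=0)[0]
    return [(round(1000*float(x[k]),1),'+' if p[k+1]>p[k] else '-') for k in i]
def peaks(p,x):
    from scipy.signal import find_peaks
    i,_=find_peaks(p,prominence=8); return [(round(1000*float(x[k]),1),int(p[k])) for k in i]
E
python3 - <<'E'
from m import *
for n in('top','side'):
    c=dict(np.load(n+'0.npz')); print(n)
    for z in(0,.03):
        I,ax,ay=rectify(c,(.466,.343),np.radians(27.9),z,.085,.055)
        s=abs(ay)<.018; print('brick z',z,'x',edges(I[:,s].mean(1),ax,95)); 
        s=(abs(ax)>.042)&(abs(ax)<.050); print('  y',edges(I[(ax>.040)&(ax<.048)].mean(0),ay,95),edges(I[(ax<-.040)&(ax>-.048)].mean(0),ay,95))
    for z in(0,.013):
        I,ax,ay=rectify(c,(.460,.222),np.radians(9.8),z,.04,.04)
        print('fan z',z,'x',edges(np.r_['1',I[:,(abs(ay)>.008)&(abs(ay)<.016)]].mean(1),ax,110),'y',edges(I[(abs(ax)>.008)&(abs(ax)<.016)].mean(0),ay,110))
    I,ax,ay=rectify(c,(.5285,-.073),np.radians(-7.1),.012,.1,.1)
    for a in(-.05,-.03,-.01,.01,.03,.05): print('tray y-profile at x',a,peaks(I[abs(ax-a)<.008].mean(0),ay))
    print(' long x',peaks(I[:,abs(ay+.04)<.022].mean(1),ax),'sq x',peaks(I[:,abs(ay-.046)<.018].mean(1),ax))
    I,ax,ay=rectify(c,(.43,-.347),np.radians(5.3),.084,.05,.05)
    cv2.imwrite(f'pics/k_{n}.png',cv2.resize(I,None,fx=2,fy=2)[::-1,::-1])
a=np.hstack([cv2.imread(f'pics/k_{n}.png') for n in('top','side')]); cv2.imwrite('pics/k.png',a)
E
```

```text
top
brick z 0 x [(-45.5, '-'), (-20.5, '+'), (48.5, '-'), (65.0, '+')]
  y [(-23.0, '-'), (-18.0, '+')] [(-16.5, '-'), (11.5, '+')]
brick z 0.03 x [(-51.5, '-'), (-27.5, '+'), (40.5, '-'), (56.5, '+')]
  y [(-26.5, '-'), (23.0, '+')] [(-26.0, '-'), (21.5, '+')]
fan z 0 x [(-18.0, '-'), (-9.0, '+'), (12.0, '-'), (20.5, '+')] y [(-20.0, '-'), (-12.5, '+'), (9.0, '-'), (18.0, '+')]
fan z 0.013 x [(-19.5, '-'), (-10.0, '+'), (10.5, '-'), (18.0, '+')] y [(-22.0, '-'), (-13.5, '+'), (7.5, '-'), (16.0, '+')]
tray y-profile at x -0.05 [(-70.5, 186), (-4.5, 172), (69.0, 151)]
tray y-profile at x -0.03 [(-70.5, 168), (-4.5, 182), (25.0, 171), (60.0, 163)]
tray y-profile at x -0.01 [(-70.5, 182), (-4.5, 172), (21.5, 179), (75.5, 175)]
tray y-profile at x 0.01 [(-70.5, 169), (-4.5, 178), (22.0, 185), (75.5, 172)]
tray y-profile at x 0.03 [(-70.0, 179), (-4.0, 170), (45.5, 163)]
tray y-profile at x 0.05 [(-70.5, 164), (-4.5, 172), (68.0, 146)]
 long x [(-60.5, 154)] sq x [(-27.0, 174), (27.0, 171), (87.0, 192)]
side
brick z 0 x [(-48.0, '-'), (-22.5, '+'), (20.0, '-'), (26.0, '+'), (39.5, '-'), (
[... 224 characters left out ...]
), (25.0, '+')] y [(-30.5, '-'), (19.0, '+')]
fan z 0.013 x [(-19.0, '-'), (23.0, '+')] y [(-20.5, '-'), (28.5, '+')]
tray y-profile at x -0.05 [(-67.0, 152), (0.0, 153), (75.0, 112)]
tray y-profile at x -0.03 [(-67.0, 153), (-0.5, 153)]
tray y-profile at x -0.01 [(-68.0, 156), (0.0, 151), (26.5, 147), (80.5, 155)]
tray y-profile at x 0.01 [(-67.0, 148), (0.0, 150), (27.0, 150), (80.5, 147)]
tray y-profile at x 0.03 [(-66.5, 150), (-0.5, 146), (27.0, 130), (78.5, 131)]
tray y-profile at x 0.05 [(-68.0, 151), (-0.5, 146)]
 long x [(-58.5, 121)] sq x [(-25.0, 130), (28.0, 130)][ WARN:0@1.710] global loadsave.cpp:1063 imwrite_ Unsupported depth image for selected encoder is fallbacked to CV_8U.
```

View pics/k.png

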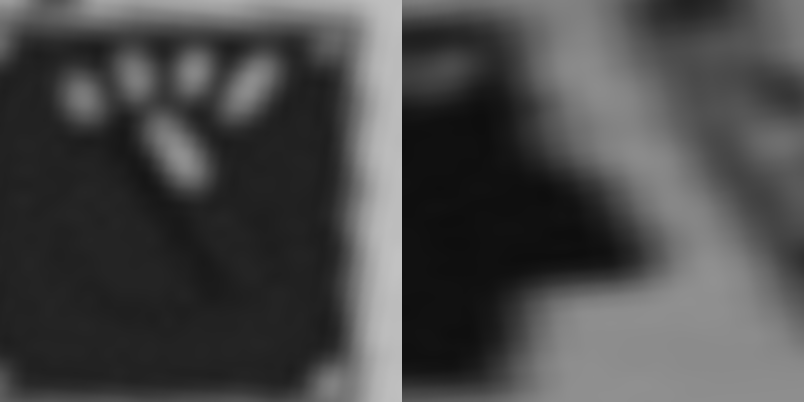

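The composite shows the pointer at rest, aimed at the first (leftmost) tick. The two views agree to within about 4 mm, so I'll use averages. First move: over the adapter, via a waypoint.

```bash
cat > to.py <<'E'
import sys; from h import *
from scipy.spatial.transform import Rotation as R
def rel(pose,x,y,z,a):   # target in mm / deg (tool-x heading) -> row in cm/rad
    p,q=pose; M=R.from_quat([q[1],q[2],q[3],q[0]]).as_matrix()
    d=M.T@(np.array([x,y,z])/1000-p)*100; h=np.degrees(np.arctan2(M[1,0],M[0,0]))
    s=-((a-h+180)%360-180); return np.r_[d,np.radians(s)].round(2).tolist(),round(h,1)
if __name__=='__main__':
    o=bot.get_obs(); p=(np.array(o['eef_pos']),o['tool_rot'])
    print('t',o['t'],'tcp',(p[0]*1000).round(1),'F',np.round(o['contact_force'],1),'grip',round(o['gripper_width'],3),round(o['grasp_force'],1))
    for s in sys.argv[1:]: print(s,rel(p,*map(float,s.split(','))))
E
python3 to.py 520,-200,250,20.4 500,200,200,27.7 471,345.5,120,27.7
```

```text
t 0.1 tcp [ 234.9 -632.2  230.4] F [ 0.4 -0.6  0.6] grip 1.001 0.0
520,-200,250,20.4 ([41.78, -30.59, -1.91, -0.0], np.float64(20.4))
500,200,200,27.7 ([53.84, -68.77, 3.15, -0.13], np.float64(20.4))
471,345.5,120,27.7 ([56.19, -83.41, 11.17, -0.13], np.float64(20.4))
```

```bash
python3 -m jog '[[41.8,-30.6,-1.9,0],[41.8,-30.6,-1.9,0],[41.8,-30.6,-1.9,0],[41.8,-30.6,-1.9,0],[41.8,-30.6,-1.9,0],[41.8,-30.6,-1.9,0],[41.8,-30.6,-1.9,0],[41.8,-30.6,-1.9,0],[41.8,-30.6,-1.9,0],[41.8,-30.6,-1.9,0],[41.8,-30.6,-1.9,0],[41.8,-30.6,-1.9,0],[41.8,-30.6,-1.9,0],[41.8,-30.6,-1.9,0],[41.8,-30.6,-1.9,0],[41.8,-30.6,-1.9,0]]' -1 60; python3 to.py 500,200,200,27.7 471,345.5,120,27.7 ; python3 -c "from h import *;print(bot.get_obs()['q'])"
```

```text
t: 1.43
eef_pos: [0.5196, -0.2014, 0.2499]
tool_rot: [0.0, 0.984, 0.176, -0.001]
contact_force: [0.6, -0.8, -0.1]
gripper_width: 1.002
grasp_force: 0.0
t 1.4333 tcp [ 519.6 -201.4  249.9] F [ 0.6 -0.8 -0.1] grip 1.002 0.0
500,200,200,27.7 ([12.11, -38.32, 4.97, -0.13], np.float64(20.3))
471,345.5,120,27.7 ([14.45, -52.97, 12.97, -0.13], np.float64(20.3))
[ 0.42827475  0.27702597 -0.2071656   1.80752026  0.06520952  1.06459195
 -1.01910882]
```

```bash
python3 -m jog '[[12.1,-38.3,5,-0.13],[12.1,-38.3,5,-0.13],[12.1,-38.3,5,-0.13],[12.1,-38.3,5,-0.13],[12.1,-38.3,5,-0.13],[12.1,-38.3,5,-0.13],[12.1,-38.3,5,-0.13],[12.1,-38.3,5,-0.13],[12.1,-38.3,5,-0.13],[12.1,-38.3,5,-0.13],[14.5,-53,13,-0.13],[14.5,-53,13,-0.13],[14.5,-53,13,-0.13],[14.5,-53,13,-0.13],[14.5,-53,13,-0.13],[14.5,-53,13,-0.13],[14.5,-53,13,-0.13]]'; python3 to.py 471,345.5,50,27.7 471,345.5,5,27.7
python3 - <<'E'
from h import *
print(bot.get_obs()['q'])
c=cam('side'); cv2.imwrite('pics/s1.png',cv2.resize(c['pixels'][120:380,180:420,::-1],None,fx=2,fy=2))
E
```

```text
t: 2.85
eef_pos: [0.4727, 0.3449, 0.12]
tool_rot: [0.001, 0.971, 0.239, -0.0]
contact_force: [0.7, -0.4, 0.1]
gripper_width: 0.999
grasp_force: 0.0
t 2.85 tcp [472.7 344.9 120. ] F [ 0.7 -0.4  0.1] grip 0.999 0.0
471,345.5,50,27.7 ([-0.11, -0.14, 7.0, 0.0], np.float64(27.7))
471,345.5,5,27.7 ([-0.11, -0.15, 11.5, 0.0], np.float64(27.7))
[-0.3999986   0.49706215 -0.43952101  1.84854378  0.27336926  0.85691826
 -2.06090308]
```

View pics/s1.png

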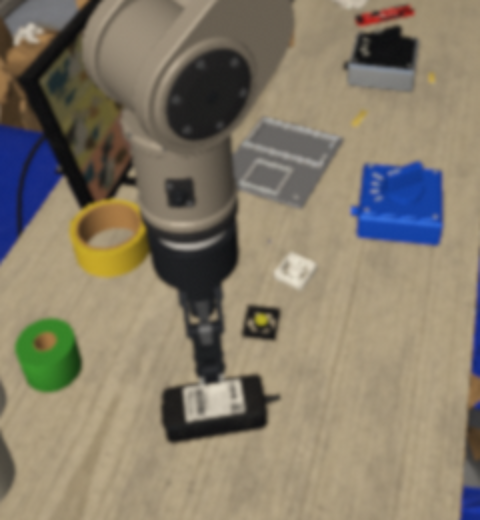

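The gripper hangs just above the adapter, whose label is at about (213,398) in this crop, with the way down clear. Descend and grip.

```bash
python3 -m jog '[[-0.1,-0.1,4,0],[-0.1,-0.1,7,0],[-0.1,-0.1,9.5,0],[-0.1,-0.1,11,0],[-0.1,-0.1,11.5,0],[-0.1,-0.1,11.5,0]]' -1 50;  python3 -m jog '[[0,0,0,0],[0,0,0,0],[0,0,0,0],[0,0,0,0],[0,0,0,0],[0,0,0,0],[0,0,0,0],[0,0,0,0],[0,0,0,0],[0,0,0,0]]' 1 50; python3 to.py
```

```text
t: 3.4
eef_pos: [0.4712, 0.3451, 0.0049]
tool_rot: [0.001, 0.971, 0.239, -0.0]
contact_force: [0.1, 0.7, 0.7]
gripper_width: 0.998
grasp_force: 0.0
t: 4.23
eef_pos: [0.4717, 0.3476, 0.0071]
tool_rot: [-0.0, 0.971, 0.24, 0.001]
contact_force: [-0.3, -2.8, 7.0]
gripper_width: 0.597
grasp_force: 53.5
t 4.2333 tcp [471.7 347.6   7.1] F [-0.3 -2.8  7. ] grip 0.597 53.5
```

```bash
python3 -m jog '[[0,0,-2,0],[0,0,-5,0],[0,0,-9,0],[0,0,-12,0],[0,0,-12,0],[0,0,-12,0]]'; python3 to.py 524,-108,130,-7.1
python3 - <<'E'
from m import *
o=bot.get_obs(); t=np.array(o['eef_pos'])
for n in('top','side'):
    c=cam(n); P=cloud(c); im=c['pixels'].astype(int); mx=im.max(2); X,Y,Z=P[...,0],P[...,1],P[...,2]
    k=(abs(X-t[0])<.09)&(abs(Y-t[1])<.09)&(Z<t[2]+.03)&(Z>.05)&(mx<90)
    print(n,'brick-ish pts',k.sum(),'z',np.percentile(Z[k],[2,50,98]).round(3) if k.any() else 0)
    h=np.array([np.cos(np.radians(27.7)),np.sin(np.radians(27.7))])
    s=(P[k][:,:2]-t[:2])@h; w=(P[k][:,:2]-t[:2])@np.array([-h[1],h[0]])
    for lo in(.09,.1,.11,.12,.13,.14): 
        a=(P[k][:,2]>lo)&(P[k][:,2]<lo+.01); print(lo,a.sum(),(s[a].min()*1e3,s[a].max()*1e3,w[a].min()*1e3,w[a].max()*1e3) if a.any() else'')
    cv2.imwrite(f'pics/h_{n}.png',c['pixels'][:,:,::-1])
E
```

```text
t: 4.73
eef_pos: [0.4714, 0.3482, 0.1276]
tool_rot: [-0.001, 0.971, 0.24, 0.002]
contact_force: [0.3, 0.0, -3.9]
gripper_width: 0.596
grasp_force: 53.9
t 4.7333 tcp [471.4 348.2 127.6] F [ 0.3  0.  -3.9] grip 0.596 53.9
524,-108,130,-7.1 ([-16.63, 42.8, -0.33, 0.61], np.float64(27.8))
top brick-ish pts 0 z 0
0.09 0 
0.1 0 
0.11 0 
0.12 0 
0.13 0 
0.14 0 
side brick-ish pts 950 z [0.124 0.147 0.151]
0.09 0 
0.1 0 
0.11 0 
0.12 107 (np.float64(-51.58226125376238), np.float64(52.80933312035732), np.float64(22.700474069732305), np.float64(27.95003364078099))
0.13 173 (np.float64(-69.26484397795676), np.float64(55.417471292447836), np.float64(-3.31395270358406), np.float64(37.94902205410511))
0.14 600 (np.float64(-57.343905944285616), np.float64(55.06073189940745), np.float64(-22.81259191728915), np.float64(40.056941540420866))
```

```bash
python3 -m jog '[[-16.6,42.8,-0.3,0.61],[-16.6,42.8,-0.3,0.61],[-16.6,42.8,-0.3,0.61],[-16.6,42.8,-0.3,0.61],[-16.6,42.8,-0.3,0.61],[-16.6,42.8,-0.3,0.61],[-16.6,42.8,-0.3,0.61],[-16.6,42.8,-0.3,0.61],[-16.6,42.8,-0.3,0.61],[-16.6,42.8,-0.3,0.61],[-16.6,42.8,-0.3,0.61],[-16.6,42.8,-0.3,0.61],[-16.6,42.8,-0.3,0.61],[-16.6,42.8,-0.3,0.61],[-16.6,42.8,-0.3,0.61],[-16.6,42.8,-0.3,0.61]]'; python3 to.py
python3 - <<'E'
from m import *
np.set_printoptions(suppress=True)
o=bot.get_obs(); t=np.array(o['eef_pos']); yaw=np.radians(-7.1)
h=np.array([np.cos(yaw),np.sin(yaw)]); l=np.array([-h[1],h[0]])
W=[]
for n in('top','side'):
    c=cam(n); P=cloud(c); Z=P[...,2]; D=P[...,:2]-t[:2]; s,w=D@h*1e3,D@l*1e3
    near=(abs(s)<90)&(abs(w)<60)&(Z>.112)&(Z<.155)
    print(n,near.sum())
    for lo in(.115,.125,.135,.145):
        a=near&(Z>lo)&(Z<=lo+.01)
        if a.sum()>3: print(lo,a.sum(),'s',np.percentile(s[a],[0,3,50,97,100]).round(1),'w',np.percentile(w[a],[0,3,50,97,100]).round(1))
    u,v=proj(c,t)[0].astype(int); k=c['pixels'][max(0,v-65):v+65,u-90:u+90,::-1]; W.append(cv2.resize(k,(540,int(k.shape[0]*3)))[:390])
    c0=dict(np.load(n+'0.npz')); hs=cv2.cvtColor(c0['pixels'],cv2.COLOR_RGB2HSV)[...,1]; c0['pixels']=cv2.merge([hs]*3)
    for z in(0,.006):
        I,ax,ay=rectify(c0,(.5285,-.073),yaw,z,.1,.115)
        m=(I[abs(ax)<.05].mean(0)); q=I[:,abs(ay)<.07].mean(1); print(' sat z',z,'y',edges(m,ay),'x',edges(q,ax))
cv2.imwrite('pics/over.png',cv2.resize(np.hstack(W),(800,int(W[0].shape[0]*800/1080))))
E
```

```text
t: 6.17
eef_pos: [0.523, -0.1066, 0.1277]
tool_rot: [-0.0, 0.998, -0.061, -0.001]
contact_force: [-0.2, 1.9, -2.1]
gripper_width: 0.594
grasp_force: 54.0
t 6.1667 tcp [ 523.  -106.6  127.7] F [-0.2  1.9 -2.1] grip 0.594 54.0
top 183
0.125 8 s [-65.9 -64.  -56.5 -18.4 -17.7] w [-15.8 -15.2  11.8  26.7  26.8]
0.135 26 s [-72.9 -72.9 -56.9 -13.6 -12.7] w [-8.2 -5.8  2.8 28.8 31.4]
0.145 147 s [-56.7 -55.6 -37.1 -11.6  -9.2] w [-10.8  -9.3   9.9  25.8  38.9]
 sat z 0 y [(-84.0, '-'), (82.5, '+')] x [(-68.0, '-'), (70.0, '+')]
 sat z 0.006 y [(-83.5, '-'), (82.0, '+')] x [(-69.0, '-'), (68.5, '+')]
side 588
0.115 26 s [-52.1 -51.2  -9.7  47.8  52.9] w [ 3.3 16.7 26.9 29.1 29.3]
0.125 102 s [-53.9 -53.  -16.   48.3  52.1] w [-15.4   0.3  27.6  33.4  34.8]
0.135 130 s [-69.6 -65.4 -15.8  49.1  52.8] w [-17.7  -7.1  27.2  39.6  41.3]
0.145 330 s [-53.  -51.4 -15.9  50.5  54.2] w [-28.6 -23.4  10.4  38.1  41.8]
 sat z 0 y [(-88.0, '-'), (83.0, '+')] x [(-65.5, '-'), (73.5, '+')]
 sat z 0.006 y [(-81.0, '-'), (88.5, '+')] x [(-67.5, '-'), (70.0, '+')]
```

View pics/over.png

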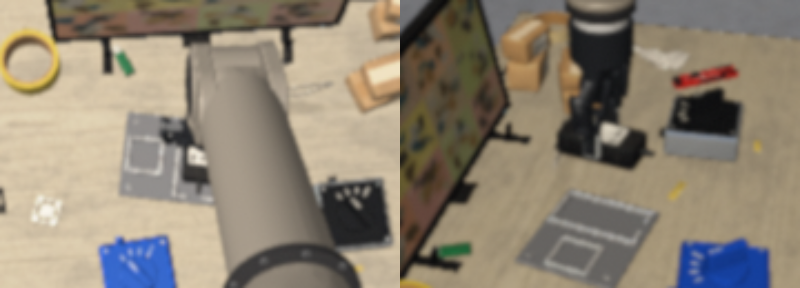

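The held adapter gives a cross-check. The side view is biased by about +1.2 mm in y', and both views give the same relative x offset. Target TCP is (526, -110).

```bash
python3 to.py 526,-110,40,-7.1; python3 -m jog '[[0.3,0.3,2,0],[0.3,0.3,5,0],[0.3,0.3,8,0],[0.3,0.3,8.8,0],[0.3,0.3,8.8,0],[0.3,0.3,8.8,0],[0.3,0.3,8.8,0]]'; python3 to.py 526,-110,20,-7.1 526,-110,13,-7.1
```

```text
t 6.2667 tcp [ 523.3 -107.1  128.1] F [ 0.1 -0.2 -2.3] grip 0.598 54.0
526,-110,40,-7.1 ([0.31, 0.26, 8.81, 0.0], np.float64(-7.0))
t: 6.85
eef_pos: [0.5274, -0.1118, 0.0419]
tool_rot: [0.0, 0.998, -0.062, 0.001]
contact_force: [-0.0, -0.3, -2.7]
gripper_width: 0.595
grasp_force: 53.8
t 6.85 tcp [ 527.4 -111.8   41.9] F [-0.  -0.3 -2.7] grip 0.595 53.8
526,-110,20,-7.1 ([-0.17, -0.16, 2.19, 0.0], np.float64(-7.1))
526,-110,13,-7.1 ([-0.17, -0.16, 2.89, 0.0], np.float64(-7.1))
```

```bash
python3 -m jog '[[-0.15,-0.15,1,0],[-0.15,-0.15,2,0],[-0.15,-0.15,2.2,0],[-0.15,-0.15,2.4,0],[-0.15,-0.15,2.6,0],[-0.15,-0.15,2.8,0],[-0.15,-0.15,2.8,0],[-0.15,-0.15,2.8,0]]'; python3 to.py
```

```text
t: 7.52
eef_pos: [0.5247, -0.1103, 0.0131]
tool_rot: [0.0, 0.998, -0.062, 0.0]
contact_force: [-3.3, 0.8, 6.6]
gripper_width: 0.593
grasp_force: 55.1
t 7.5167 tcp [ 524.7 -110.3   13.1] F [-3.3  0.8  6.6] grip 0.593 55.1
```

```bash
python3 -m jog '[[0,0,0,0],[0,0,0,0],[0,0,0,0],[0,0,0,0],[0,0,0,0],[0,0,-1,0],[0,0,-3,0],[0,0,-6,0],[0,0,-10,0],[0,0,-14,0],[0,0,-16,0],[0,0,-16,0]]' -1 50; python3 to.py 461.2,221,120,9.8
```

```text
t: 8.52
eef_pos: [0.528, -0.1106, 0.1784]
tool_rot: [0.0, 0.998, -0.062, 0.005]
contact_force: [1.4, -1.2, 0.1]
gripper_width: 1.0
grasp_force: 0.0
t 8.5167 tcp [ 528.  -110.6  178.4] F [ 1.4 -1.2  0.1] grip 1.0 0.0
461.2,221,120,9.8 ([-10.81, -32.08, 5.72, -0.3], np.float64(-7.1))
```

```bash
python3 -m jog '[[-10.8,-32.1,0,-0.3],[-10.8,-32.1,0,-0.3],[-10.8,-32.1,0,-0.3],[-10.8,-32.1,0,-0.3],[-10.8,-32.1,0,-0.3],[-10.8,-32.1,0,-0.3],[-10.8,-32.1,0,-0.3],[-10.8,-32.1,0,-0.3],[-10.8,-32.1,5.7,-0.3],[-10.8,-32.1,8.7,-0.3],[-10.8,-32.1,8.7,-0.3],[-10.8,-32.1,8.7,-0.3],[-10.8,-32.1,8.7,-0.3]]' -0.4 30; python3 to.py 461.2,221,30,9.8 461.2,221,4,9.8;  python3 - <<'E'
from m import *
c=cam('top'); yaw=np.radians(-7.1)
hs=c['pixels']
I,ax,ay=rectify(c,(.5239,-.110),yaw,.036,.09,.06)
s=abs(ay)<.02; print('brick in tray x(z36)',edges(I[:,s].mean(1),ax,80),'y',edges(I[(abs(ax)>.042)&(abs(ax)<.048)].mean(0),ay,80))
P=cloud(c); h=np.array([np.cos(yaw),np.sin(yaw)]); D=(P[...,:2]-[.5239,-.110])*1e3; Z=P[...,2]
a=(abs(D@h)<70)&(abs(D@[-h[1],h[0]])<45)
for lo,hi in((.025,.033),(.033,.04),(.04,.06)): print(lo,(a&(Z>lo)&(Z<hi)).sum())
k=a&(Z>.033); print('z',np.percentile(Z[k],[5,50,95]),'s',np.percentile((D@h)[k],[1,99]),'w',np.percentile((D@[-h[1],h[0]])[k],[1,99]))
cv2.imwrite('pics/t2.png',np.hstack([cv2.resize(c['pixels'][170:240,300:380,::-1],None,fx=5,fy=5),cv2.resize(c['pixels'][180:250,220:300,::-1],None,fx=5,fy=5)]))
E
```

```text
t: 9.6
eef_pos: [0.4577, 0.2213, 0.0863]
tool_rot: [0.0, 0.996, 0.087, 0.0]
contact_force: [0.4, 0.9, 0.7]
gripper_width: 0.699
grasp_force: 0.0
t 9.6 tcp [457.7 221.3  86.3] F [0.4 0.9 0.7] grip 0.699 0.0
461.2,221,30,9.8 ([0.34, 0.09, 5.63, 0.0], np.float64(10.0))
461.2,221,4,9.8 ([0.34, 0.09, 8.23, 0.0], np.float64(10.0))
brick in tray x(z36) [(-57.0, '-'), (-36.0, '+'), (34.5, '-'), (49.0, '+')] y [(-23.0, '-'), (25.0, '+')]
0.025 69
0.033 341
0.04 37
z [0.03350179 0.03659398 0.0410903 ] s [-53.38712325  48.19678813] w [-23.85589239  25.29614142]
```

View pics/t2.png

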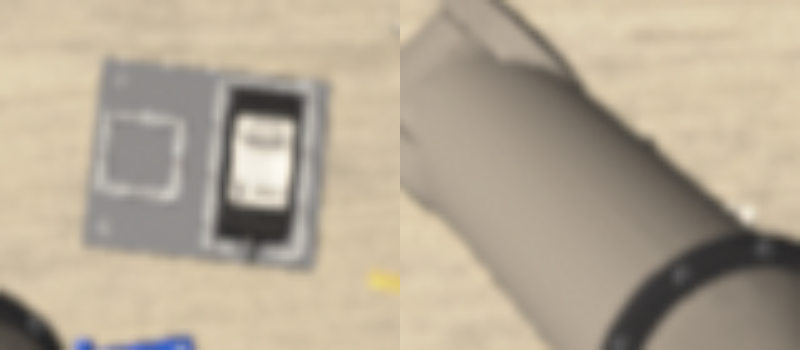

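The adapter lies flat in the long compartment (top at 36.6 mm, expected 36) with its stub in the notch at the bottom. Now grip the fan.

```bash
python3 -m jog '[[0.3,0.1,3,0],[0.3,0.1,6,0],[0.3,0.1,7.5,0],[0.3,0.1,8.2,0],[0.3,0.1,8.2,0],[0.3,0.1,8.2,0]]' -0.4 25;  python3 to.py; python3 -m jog '[[0,0,0,0],[0,0,0,0],[0,0,0,0],[0,0,0,0],[0,0,0,0],[0,0,0,0],[0,0,0,0],[0,0,0,0]]' 1 25; python3 to.py; python3 -m jog '[[0,0,-2,0],[0,0,-5,0],[0,0,-9,0],[0,0,-12,0],[0,0,-12,0]]'; python3 to.py
```

```text
t: 10.15
eef_pos: [0.4617, 0.2216, 0.0049]
tool_rot: [-0.0, 0.996, 0.087, 0.001]
contact_force: [-0.8, 0.1, 0.1]
gripper_width: 0.7
grasp_force: 0.0
t 10.15 tcp [461.7 221.6   4.9] F [-0.8  0.1  0.1] grip 0.7 0.0
t: 10.82
eef_pos: [0.4617, 0.2217, 0.0051]
tool_rot: [-0.0, 0.996, 0.088, 0.001]
contact_force: [-0.5, -1.2, 8.7]
gripper_width: 0.458
grasp_force: 24.4
t 10.8167 tcp [461.7 221.7   5.1] F [-0.5 -1.2  8.7] grip 0.458 24.4
t: 11.23
eef_pos: [0.464, 0.2235, 0.1301]
tool_rot: [-0.002, 0.996, 0.088, 0.005]
contact_force: [0.4, 0.8, -1.1]
gripper_width: 0.459
grasp_force: 26.4
t 11.2333 tcp [464.  223.5 130.1] F [ 0.4  0.8 -1.1] grip 0.459 26.4
```

```bash
python3 to.py 535.9,-24.6,60,-7.1; python3 -m jog '[[11.5,23.2,0,0.3],[11.5,23.2,0,0.3],[11.5,23.2,0,0.3],[11.5,23.2,0,0.3],[11.5,23.2,0,0.3],[11.5,23.2,0,0.3],[11.5,23.2,4,0.3],[11.5,23.2,7,0.3],[11.5,23.2,7,0.3],[11.5,23.2,7,0.3],[11.5,23.2,7,0.3]]'; python3 to.py 535.9,-24.6,30,-7.1 535.9,-24.6,10.5,-7.1
```

```text
t 11.2333 tcp [464.  223.5 130.1] F [ 0.4  0.8 -1.1] grip 0.459 26.4
535.9,-24.6,60,-7.1 ([2.67, 25.71, 6.95, 0.3], np.float64(10.1))
t: 12.15
eef_pos: [0.6148, 0.0141, 0.0549]
tool_rot: [-0.0, 0.998, -0.061, 0.001]
contact_force: [-0.2, -0.3, -0.3]
gripper_width: 0.458
grasp_force: 26.4
t 12.15 tcp [614.8  14.1  54.9] F [-0.2 -0.3 -0.3] grip 0.458 26.4
535.9,-24.6,30,-7.1 ([-7.36, 4.81, 2.48, 0.0], np.float64(-7.0))
535.9,-24.6,10.5,-7.1 ([-7.37, 4.81, 4.43, 0.0], np.float64(-7.0))
```

I wrote those rows before reading the worked-out shift, so the tool overshot to (615, 14). There was no contact force. Correcting now.

```bash
python3 -m jog '[[-4,2.5,-1,0],[-7.4,4.8,-1,0],[-7.4,4.8,0,0],[-7.4,4.8,1,0],[-7.4,4.8,1,0],[-7.4,4.8,1,0]]'; python3 to.py 535.9,-24.6,25,-7.1 535.9,-24.6,10.5,-7.1
```

```text
t: 12.65
eef_pos: [0.5366, -0.0242, 0.0447]
tool_rot: [-0.0, 0.998, -0.061, 0.001]
contact_force: [-0.1, 0.1, -0.6]
gripper_width: 0.454
grasp_force: 26.4
t 12.65 tcp [536.6 -24.2  44.7] F [-0.1  0.1 -0.6] grip 0.454 26.4
535.9,-24.6,25,-7.1 ([-0.07, 0.05, 1.97, 0.0], np.float64(-7.0))
535.9,-24.6,10.5,-7.1 ([-0.08, 0.05, 3.42, 0.0], np.float64(-7.0))
```

```bash
python3 -m jog '[[-0.1,0,1,0],[-0.1,0,2,0],[-0.1,0,2.4,0],[-0.1,0,2.8,0],[-0.1,0,3.1,0],[-0.1,0,3.4,0],[-0.1,0,3.4,0],[-0.1,0,3.4,0]]'; python3 to.py
```

```text
t: 13.32
eef_pos: [0.5341, -0.0253, 0.0105]
tool_rot: [0.0, 0.998, -0.062, 0.0]
contact_force: [-5.2, -0.2, 15.4]
gripper_width: 0.456
grasp_force: 29.0
t 13.3167 tcp [534.1 -25.3  10.5] F [-5.2 -0.2 15.4] grip 0.456 29.0
```

```bash
python3 -m jog '[[0,0,0,0],[0,0,0,0],[0,0,0,0],[0,0,0,0],[0,0,-1,0],[0,0,-4,0],[0,0,-8,0],[0,0,-12,0],[0,0,-15,0],[0,0,-15,0]]' -0.4 25; python3 to.py 500,-250,200,5; python3 -c "from h import *;print(np.round(bot.get_obs()['q'],2))"
```

```text
t: 14.15
eef_pos: [0.5379, -0.0251, 0.1664]
tool_rot: [-0.0, 0.998, -0.062, 0.006]
contact_force: [-0.2, 0.5, -0.9]
gripper_width: 0.7
grasp_force: 0.0
t 14.15 tcp [537.9 -25.1 166.4] F [-0.2  0.5 -0.9] grip 0.7 0.0
500,-250,200,5 ([-0.93, 22.78, -3.4, -0.21], np.float64(-7.1))
[ 0.18  0.34 -0.31  1.94  0.13  0.87 -1.89]
```

```bash
python3 -m jog '[[-0.9,22.8,-3.4,-0.21],[-0.9,22.8,-3.4,-0.21],[-0.9,22.8,-3.4,-0.21],[-0.9,22.8,-3.4,-0.21],[-0.9,22.8,-3.4,-0.21],[-0.9,22.8,-3.4,-0.21],[-0.9,22.8,-3.4,-0.21]]' -0.4 25; python3 to.py 432,-346.5,140,39.7
python3 - <<'E'
from m import *
yaw=np.radians(-7.1);h=np.array([np.cos(yaw),np.sin(yaw)]);l=np.array([-h[1],h[0]])
W=[]
for n in('top','side'):
    c=cam(n); P=cloud(c); Z=P[...,2]; D=(P[...,:2]-[.5285,-.073])*1e3; s,w=D@h,D@l
    a=(abs(s)<35)&(abs(w-49)<35)&(Z>.0155)&(Z<.05)
    print(n,'fan',a.sum(),'z',np.percentile(Z[a],[5,50,95]).round(4),'s',np.percentile(s[a],[1,50,99]).round(1),'w',np.percentile(w[a],[1,50,99]).round(1))
    a=(abs(s)<70)&(abs(w+37)<38)&(Z>.033)&(Z<.06); print('brick',a.sum(),'z',np.percentile(Z[a],[5,50,95]).round(4),'s',np.percentile(s[a],[1,99]).round(1),'w',np.percentile(w[a],[1,99]).round(1))
    u,v=proj(c,(.5285,-.073,.01))[0].astype(int); W.append(cv2.resize(c['pixels'][v-45:v+45,u-45:u+45,::-1],(400,400),interpolation=cv2.INTER_CUBIC))
    c0=dict(np.load(n+'0.npz'))
    for z in(.03,.045,.056,.084):
        I,ax,ay=rectify(c0,(.432,-.3465),np.radians(5.3),z,.075,.075); print(' box z',z,'x',edges(I[:,abs(ay)<.03].mean(1),ax,90),'y',edges(I[abs(ax)<.03].mean(0),ay,90))
    I,ax,ay=rectify(c0,(.432,-.3465),np.radians(39.7),.084,.05,.03); print(' bar white end',edges(I[:,abs(ay)<.003].mean(1),ax,60))
    P=cloud(c0); D=(P[...,:2]-[.432,-.3465])*1e3; b=np.radians(39.7); s=D@[np.cos(b),np.sin(b)]; w=D@[-np.sin(b),np.cos(b)]
    k=(P[...,2]>.079)&(abs(s)<40)&(abs(w)<30); print(' bar top',k.sum(),np.percentile(s[k],[2,98]).round(1),np.percentile(w[k],[2,50,98]).round(1))
cv2.imwrite('pics/chk.png',np.hstack(W))
E
```

```text
t: 14.73
eef_pos: [0.4945, -0.2583, 0.1942]
tool_rot: [0.002, 0.999, 0.038, 0.0]
contact_force: [0.5, -0.5, 0.6]
gripper_width: 0.702
grasp_force: 0.0
t 14.7333 tcp [ 494.5 -258.3  194.2] F [ 0.5 -0.5  0.6] grip 0.702 0.0
432,-346.5,140,39.7 ([-6.9, 8.3, 5.45, -0.62], np.float64(4.3))
top fan 70 z [0.0159 0.0185 0.0223] s [-23.9  -3.2  20.1] w [29.2 50.4 73.3]
brick 383 z [0.0336 0.0366 0.0403] s [-54.   48.6] w [-61.6 -12. ]
 box z 0.03 x [(-50.5, '-'), (49.0, '+')] y [(-56.0, '-'), (42.0, '+')]
 box z 0.045 x [(-51.0, '-'), (46.5, '+')] y [(-51.0, '-'), (46.0, '+')]
 box z 0.056 x [(-52.0, '-'), (29.0, '+'), (32.5, '-'), (45.0, '+')] y [(-47.5, '-'), (49.0, '+')]
 box z 0.084 x [(-53.5, '-'), (41.5, '+')] y [(-37.5, '-'), (56.0, '+')]
 bar white end [(0.0, '+'), (39.0, '-'), (47.5, '+')]
 bar top 60 [-27.2  22.9] [-5.4  0.8  6.7]
side fan 92 z [0.0156 0.0177 0.0197] s [-19.    1.   20.4] w [30.9 50.8 71.7]
brick 383 z [0.0335 0.0359 0.0381] s [-50.   53.8] w [-59.6  -7.6]
 box z 0.03 x [(-51.5, '-'), (54.0, '+')] y [(31.0, '+')]
 box z 0.045 x [(-52.0, '-'), (51.0, '+')] y [(-69.0, '-'), (53.5, '+')]
 box z 0.056 x [(-51.5, '-'), (49.0, '+')] y [(-50.0, '-'), (70.5, '+')]
 box z 0.084 x [(-24.0, '-'), (20.5, '+'), (38.0, '-'), (47.0, '+')] y [(-63.5, '-'), (-39.0, '+'), (-2.0, '-')]
 bar white end [(-18.5, '-'), (1.0, '+'), (38.5, '-')]
 bar top 48 [-22.   28.6] [-10.    0.6   7.3]
```

View pics/chk.png

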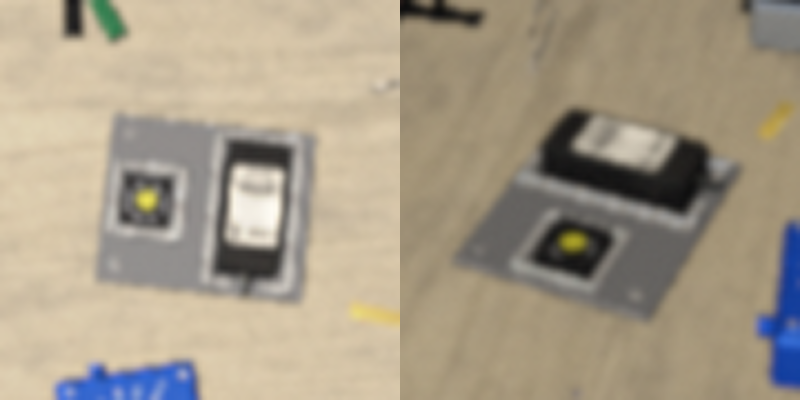

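Both pieces lie in their compartments: fan at (145,200) and adapter at (250,215) in the left half. Now the dial; bar centre is about (432, -346) with heading 39.7°.

```bash
python3 -m jog '[[-6.9,8.3,5.4,-0.62],[-6.9,8.3,5.4,-0.62],[-6.9,8.3,5.4,-0.62],[-6.9,8.3,5.4,-0.62],[-6.9,8.3,5.4,-0.62],[-6.9,8.3,5.4,-0.62],[-6.9,8.3,5.4,-0.62],[-6.9,8.3,5.4,-0.62]]'; python3 to.py 432,-346,100,39.7 432,-346,62,39.7; python3 -c "from h import *;print(np.round(bot.get_obs()['q'],2))"
```

```text
t: 15.5
eef_pos: [0.4359, -0.3378, 0.1395]
tool_rot: [-0.0, 0.939, 0.345, 0.0]
contact_force: [0.8, 0.3, -0.0]
gripper_width: 0.705
grasp_force: 0.0
t 15.5 tcp [ 435.9 -337.8  139.5] F [ 0.8  0.3 -0. ] grip 0.705 0.0
432,-346,100,39.7 ([-0.83, 0.37, 3.95, 0.01], np.float64(40.4))
432,-346,62,39.7 ([-0.84, 0.37, 7.75, 0.01], np.float64(40.4))
[ 0.82  0.41 -0.34  1.92  0.18  0.84 -0.48]
```

```bash
python3 -m jog '[[-0.8,0.4,2,0.01],[-0.8,0.4,5,0.01],[-0.8,0.4,6.8,0.01],[-0.8,0.4,7.5,0.01],[-0.8,0.4,7.7,0.01],[-0.8,0.4,7.7,0.01]]'; python3 to.py; python3 -m jog '[[0,0,0,0],[0,0,0,0],[0,0,0,0],[0,0,0,0],[0,0,0,0],[0,0,0,0],[0,0,0,0],[0,0,0,0],[0,0,0,0],[0,0,0,0]]' 1 30; python3 to.py
```

```text
t: 16.0
eef_pos: [0.4322, -0.3469, 0.0626]
tool_rot: [-0.0, 0.94, 0.341, 0.0]
contact_force: [0.8, -0.3, 1.0]
gripper_width: 0.697
grasp_force: 0.0
t 16.0 tcp [ 432.2 -346.9   62.6] F [ 0.8 -0.3  1. ] grip 0.697 0.0
t: 16.83
eef_pos: [0.4329, -0.3487, 0.0635]
tool_rot: [0.002, 0.94, 0.341, 0.001]
contact_force: [1.7, -3.8, 6.2]
gripper_width: 0.142
grasp_force: 37.0
t 16.8333 tcp [ 432.9 -348.7   63.5] F [ 1.7 -3.8  6.2] grip 0.142 37.0
```

```bash
python3 -m jog '[[0,0.25,0,0],[0,0.25,0,0],[0,0.25,0,0],[0,0.25,0,0]]' 1 80; python3 to.py;  python3 -m jog '[[0,0,0,0.08],[0,0,0,0.16],[0,0,0,0.24],[0,0,0,0.32],[0,0,0,0.4],[0,0,0,0.4],[0,0,0,0.4]]' 1 80; python3 to.py
```

```text
t: 17.17
eef_pos: [0.433, -0.3488, 0.0635]
tool_rot: [-0.0, 0.94, 0.341, -0.0]
contact_force: [-2.5, 2.4, 15.0]
gripper_width: 0.129
grasp_force: 81.8
t 17.1667 tcp [ 433.  -348.8   63.5] F [-2.5  2.4 15. ] grip 0.129 81.8
t: 17.75
eef_pos: [0.4332, -0.3492, 0.0635]
tool_rot: [0.0, 0.989, 0.147, -0.0]
contact_force: [-1.8, 0.7, 12.9]
gripper_width: 0.131
grasp_force: 81.6
t 17.75 tcp [ 433.2 -349.2   63.5] F [-1.8  0.7 12.9] grip 0.131 81.6
```

```bash
python3 -m jog '[[0,0,0,0.08],[0,0,0,0.16],[0,0,0,0.24],[0,0,0,0.32],[0,0,0,0.4],[0,0,0,0.48],[0,0,0,0.56],[0,0,0,0.64],[0,0,0,0.7],[0,0,0,0.7],[0,0,0,0.7]]' 1 80; python3 to.py; python3 -m jog '[[0,0,0,0.05],[0,0,0,0.1],[0,0,0,0.1],[0,0,0,0.1],[0,0,0,0.1],[0,0,0,0.1]]' 1 80; python3 to.py 433,-349,63.5,-28.9
python3 - <<'E'
from m import *
print(np.round(bot.get_obs()['torque'],3))
W=[]
for n in('top','side'):
    c=cam(n); u,v=proj(c,(.433,-.348,.07))[0].astype(int); W.append(cv2.resize(c['pixels'][v-32:v+32,u-32:u+32,::-1],(400,400),interpolation=cv2.INTER_CUBIC))
cv2.imwrite('pics/dial.png',np.hstack(W))
E
```

```text
t: 18.67
eef_pos: [0.4333, -0.3501, 0.0636]
tool_rot: [0.001, 0.98, -0.201, 0.0]
contact_force: [-1.9, -2.3, 11.5]
gripper_width: 0.133
grasp_force: 81.3
t 18.6667 tcp [ 433.3 -350.1   63.6] F [-1.9 -2.3 11.5] grip 0.133 81.3
t: 19.17
eef_pos: [0.4333, -0.3502, 0.0636]
tool_rot: [0.001, 0.968, -0.249, 0.001]
contact_force: [-1.8, -2.5, 11.4]
gripper_width: 0.129
grasp_force: 81.3
t 19.1667 tcp [ 433.3 -350.2   63.6] F [-1.8 -2.5 11.4] grip 0.129 81.3
433,-349,63.5,-28.9 ([-0.08, -0.1, 0.01, 0.0], np.float64(-28.9))
[-0.256  0.287  0.231]
```

View pics/dial.png

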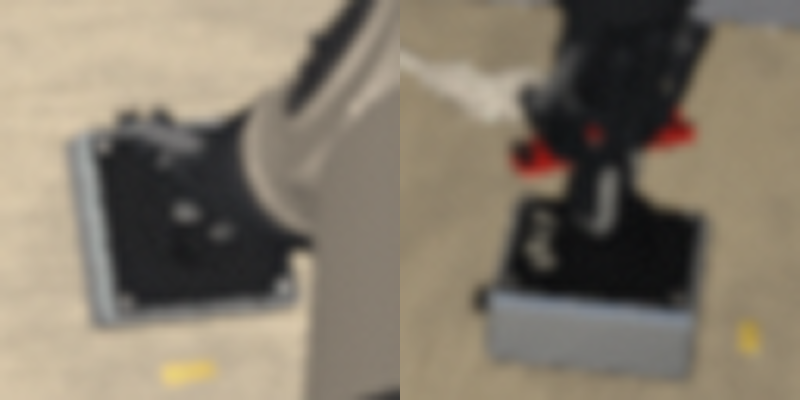

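The pointer's white line stands at the longest tick. The tool has turned 1.20 rad, and the reaction moment of 0.23 N m fits the 0.21 N m spring load given for the third position. Handing in.

```bash
python3 -c "from station import bot; print(bot.hand_in())"
```

```text
the job is handed in; nothing more can be done
None
```

I handed the job in at about 19 s, with the adapter and fan flat and released in their compartments and the dial gripped at the third position (tool turned 1.20 rad); the hand-in returned no verdict.

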